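# Fit a lens in the imaging unit and screw down its retaining ring

### The job

Of the three mounted lenses standing on the bench, take the one with the middle-sized foot and set it upright, foot down, in the round cell on top of the white imaging unit. Then screw the retaining ring down by its upright pin, clockwise seen from above, until it stops, and let go.

Things in the scene. Friction and masses are not known exactly. Their poses are not given: they have to be found in the camera images.
- lens: Mounted lens to fit, aluminium: flat round foot 46 mm across, 7 mm thick, on it a round neck 26 mm across reaching 42 mm above the underside, small glass on top; about 120 g. Stands on its foot on the bench; origin: centre of the foot's underside, z up the neck. Grasp the neck. Two lookalikes of the same height and neck stand near: a wide foot (68 mm), a slim foot (32 mm).
- cell_seat (a point): Centre of the flat seat in the round cell on the fixed white imaging unit (150x150 mm, 44 mm high), 46 mm above the bench; the lens's foot stands on it. z up, x along the unit's side, away from the robot, turned by up to 0.3 rad. Bore 53 mm across, 5 mm deep, then flaring to 62 mm. Over it the retaining ring, 82 mm across, opening 60 mm, top 18 mm above the seat when unscrewed.
- retainer (a joint): Turn of the retaining ring in rad: 0 unscrewed, growing clockwise seen from above to a stop at 1.4, where it is snug; starts at 0 to 0.15. As it turns the ring sinks 4 mm and three claws under it close over the lens's foot. It takes about 0.12 N m (2 N at its pin) and stays where left.
- ring_pin (a point): Centre of the top end of the upright round steel pin that turns the ring: 14 mm across, free for 37 mm below this point, on a lever 60 mm from the cell's axis. Unscrewed it is near the robot and right of the cell; it goes round the axis on the robot's side to the left, sinking 4 mm. Being round, it turns in the fingers of a lightly closed gripper that keeps its direction.
Mind the look-alikes: they are no part of the job. What is shaped like the lens but pink or yellow is not meant.

How it is judged:
On the way, in this order (a step that is already met when the one before it is completed fails the run):
1. the lens stands home in the cell while the ring is still unscrewed (horizontal distance between lens and cell_seat below 0.008 m and z of lens in the frame of cell_seat below 0.003 m and angle between lens's own z axis and vertical below 0.12 rad and value of joint retainer below 0.5 rad), for 0.2 s.
2. the ring is screwed down to its stop (value of joint retainer above 1.2 rad), for 0.2 s.
At the end, for the whole second after the job is handed in: The lens with the middle-sized foot stands upright (within 7 degrees) and still on the seat of the cell (underside within 3 mm of the seat, centre within 8 mm of the axis) and the retaining ring is screwed down over its foot to within 0.2 rad of the stop (joint above 1.2 of 1.4) (horizontal distance between lens and cell_seat below 0.008 m and z of lens in the frame of cell_seat below 0.003 m and angle between lens's own z axis and vertical below 0.12 rad and value of joint retainer above 1.2 rad and linear speed of lens below 0.02 m/s); the robot touches nothing.
It also fails if it takes over 53 s, if anything falls off the work surface, if the arm or the gripper's body presses on something with over 40 N, if the wrist force passes 120 N, or if a joint passes its speed limit or range.

### The arm

A 6-joint arm with a two-finger parallel gripper is mounted at the origin on a cart in front of the work surface, level with it; the furniture and walls round the work are solid. World frame = base frame: x ahead of the robot, y to its left, z up, the work surface at z = 0. Lengths are in m, angles in rad, forces in N, time in s.
With the tool pointing down it reaches from about 0.225 to 0.875 m from the base axis. Payload 3.4 kg.
Tool frame: the origin (TCP) lies at the very end of the fingers, on their centre line; the grasp point (between the pads) lies 19 mm behind it; z points along the fingers, x is the direction in which the jaws open and shut, and the axes are right-handed (so a half turn about z gives the same grasp; the last joint's range is limited). The gripper opens to 85 mm and grips with 20 to 120 N. Pads are 22 mm wide; open, the fingers measure 114 mm over their backs; the gripper's body (76 mm by 85 mm) begins 54 mm behind the grasp point. The pads swing forward as they close: fully open they stand 13 mm farther back than shut.
Start: joints at [1.015, 0.276, 1.505, -0, 1.361, -0.121], TCP at [0.242, 0.522, 0.231] pointing down, gripper open.
Joint ranges: [-2.89, 2.89], [-0.75, 2.08], [0.22, 2.7], [-1.18, 4.32], [0.11, 2.71], [-2.7, 2.7]. Speed limits (rad/s): [2.57, 2.57, 3.14, 3.14, 3.14, 3.14].

### API

Orientations are given as a unit quaternion [w, x, y, z].
In Python, from rig import manip gives the robot as it stands.
- The arm moves only by the tool send_rows, never from a script. Its argument "increments" is a list of rows, each a list of 5 numbers: the opening, from 0 (shut) to 1 (fully open), then the shift along the tool's x, y, z in m, then the turn about the tool's z in rad. A call has 1 to 8 rows; each row shifts and turns the commanded pose from where the row before left it, along the tool's axes as they then stand; what a row does not reach is not made up. A row lasts 1/8 s, in which the tool goes at most 62.5 mm and 10.7 degrees, less where a joint would pass 70% of its speed; a pose out of reach is approached as far as the arm can. A call is refused whole if a number of a shift passes 0.0625 or a number of a turn 0.188, either way. A call with a gripper value outside its range is refused whole. The fingers move at their own pace and stop on an object; "squeeze" is the grip in N (left out, the last holds). Time passes only in rows, so rows that do not move let the fingers close. It gives the time, the measured TCP pose, the force and the opening at its end, in the units of the state.
- manip.get_state(): the state, without advancing time (a new reading comes with each control period).
- manip.get_image(name): name is "scene" or "top" or "wrist"; returns the picture (420x560x3 uint8, red, green, blue); there is no depth.
- manip.calibration(name): a dict with "fx", "fy", "cx", "cy" (pixels), "distortion" ([k1, k2, p1, p2, k3] as OpenCV has them; the pictures are not rectified), "camera_from_world" (4x4, takes a point from world to camera coordinates). Camera axes: x right, y up, looking along -z (the intrinsics and any distortion apply to the point x, -y, -z); pixel columns grow to the right and rows downward; lengths in m; the calibration is good to about 2 mm. A picture is of the moment at which its call begins: read the wrist's pose just before it. calibration takes no time and is no camera call; for the wrist camera it gives the pose at the moment of the call.
- manip.sign_off(): hands the job in, once; it reports no verdict.
The state is a dict: "clock": time; "qpos": joint angles; "qd": joint speeds; "effort": joint torques, N m; "position": TCP position; "ee_rot": TCP orientation; "contact_force": force on the tool from outside, world axes, zero at the start; "moment": the same for the moment, N m; "width": finger opening in m.
Only numpy, scipy, OpenCV 4.12 (cv2) and the standard library are available. Lean on these libraries where they do the work, as an engineer would, in place of code of your own. Each camera call takes 0.05 s, during which the arm holds its last target.

## Working session

There is one attempt and no reset: what is moved stays moved. The work goes in short steps, Python scripts to look and compute and a tool call to move; the robot and the scene stay as the last step left them, time stands still between calls to the robot, and variables do not carry over. Pictures are saved under pics/ and viewed, and the job is handed in when it is done.

Besides the shell and the picture viewer there is one more tool, called after "Request:" as name(argument=value, ...), one argument or row to a line, values as JSON. send_rows: Moves the arm, as the interface text tells. Its arguments: {"type":"object","properties":{"increments":{"type":"array","items":{"type":"array","items":{"type":"number"}}},"squeeze":{"type":"number"}},"required":["increments"]}

```bash
ls; mkdir -p pics; python3 - <<'E'
from rig import manip
import cv2
print(manip.get_state())
for n in ("scene","top"):
    cv2.imwrite(f"pics/{n}0.png",manip.get_image(n)[:,:,::-1])
    c=manip.calibration(n);print(n,c)
E
```

```text
pics
{'clock': 0.0, 'qpos': array([ 1.01498376e+00,  2.76582933e-01,  1.50617755e+00, -1.62743407e-05,
        1.36070290e+00, -1.21008727e-01]), 'qd': array([-0.00023623,  0.00133168, -0.00073645,  0.00032153,  0.00179097,
       -0.00088681]), 'effort': array([-1.86695652e-04, -4.16775298e+01, -2.45805931e+01, -3.92038173e-04,
        1.09562755e-02,  4.43771953e-06]), 'position': array([0.24192887, 0.52101673, 0.2304289 ]), 'ee_rot': array([ 4.11487357e-04,  8.42979289e-01,  5.37945205e-01, -8.40029189e-04]), 'contact_force': array([-0.03023962, -0.15154567, -0.40628187]), 'moment': array([-0.00916605,  0.03624629, -0.03192328]), 'width': 0.08508724369161817}
scene {'fx': 384.21643789161993, 'fy': 384.21643789161993, 'cx': 278.44443387886486, 'cy': 214.94431010991727, 'distortion': array([-0.02865531,  0.        ,  0.        ,  0.        ,  0.        ]), 'camera_from_world': array([[-0.47494116, -0.88000578, -0.00455333,  0.40563544],
       [ 0.43222677, -0.23777458,  0.86985244, -0.28190998],
       [-0.76655784,  0.41116065,  0.49329099, -0.57100087],
       [ 0.        ,  0.        ,  0.        ,  1.        ]])}
top {'fx': 500.9985050590076, 'fy': 500.9985050590076, 'cx': 278.0706214849135, 'cy': 205.01350371093986, 'distortion': array([-0.09535588,  0.        ,  0.        ,  0.        ,  0.        ]), 'camera_from_world': array([[-0.02674732, -0.99964023,  0.00199607,  0.1439118 ],
       [ 0.97803202, -0.0257561 ,  0.20685741, -0.55570397],
       [-0.20673158,  0.00748511,  0.97836907, -0.98792057],
       [ 0.        ,  0.        ,  0.        ,  1.        ]])}
```

View pics/scene0.png

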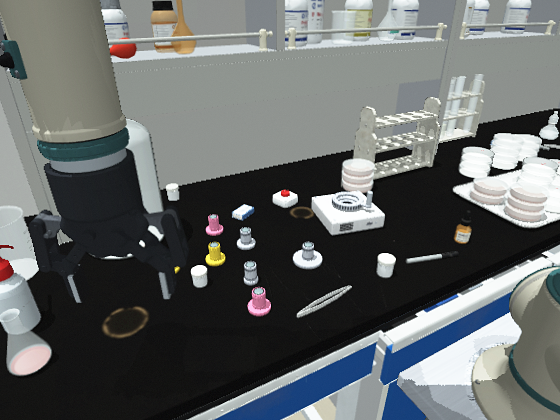

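View pics/top0.png

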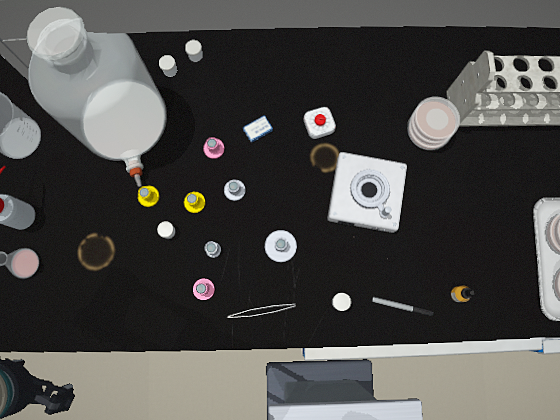

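The top view shows three grey lenses: middle foot near (234,189), slim near (212,249) and wide near (281,245). The imaging unit is near (368,190) with its pin near (386,211). Next I'll measure these.

```bash
cat > h.py <<'E'
import numpy as np, cv2
def proj(c,P):
    P=np.atleast_2d(np.asarray(P,float)); M=np.array(c["camera_from_world"])
    p=P@M[:3,:3].T+M[:3,3]; p=p*[1,-1,-1]
    K=np.array([[c["fx"],0,c["cx"]],[0,c["fy"],c["cy"]],[0,0,1]])
    return cv2.projectPoints(p,np.zeros(3),np.zeros(3),K,np.array(c["distortion"]))[0][:,0]
def unproj(c,uv,z):
    M=np.array(c["camera_from_world"]);K=np.array([[c["fx"],0,c["cx"]],[0,c["fy"],c["cy"]],[0,0,1]])
    n=cv2.undistortPoints(np.array([[uv]],float),K,np.array(c["distortion"]))[0,0]
    d=M[:3,:3].T@np.array([n[0],-n[1],-1]); o=-M[:3,:3].T@M[:3,3]
    return o+d*(z-o[2])/d[2]
def circ(x,y,z,r,n=72):
    t=np.linspace(0,2*np.pi,n); return np.c_[x+r*np.cos(t),y+r*np.sin(t),np.full(n,z)]
def crop(im,c,f,circles=(),pts=(),name=None):
    u0,v0,u1,v1=c
    o=cv2.resize(im[v0:v1,u0:u1,::-1],None,fx=f,fy=f,interpolation=cv2.INTER_CUBIC)
    for k,col in circles:
        q=((k-[u0,v0]+.5)*f).astype(int); cv2.polylines(o,[q.reshape(-1,1,2)],False,col,1)
    cv2.imwrite(name,o)
E
python3 - <<'E'
from rig import manip
from h import *
im=cv2.imread("pics/top0.png")[:,:,::-1];c=manip.calibration("top")
for uv in ((234,189),(212,249),(281,245)): print(unproj(c,uv,.02))
u=unproj(c,(370,189),.06);print("cell",u); print("pin",unproj(c,(386,211),.09))
crop(im,(180,160,320,280),5,name="pics/topA.png")
crop(im,(315,140,425,240),6,name="pics/topB.png")
s=cv2.imread("pics/scene0.png")[:,:,::-1]
crop(s,(225,180,395,300),4,name="pics/scA.png")
E
```

```text
[0.60556705 0.22396211 0.02      ]
[0.4753231  0.27206914 0.02      ]
[0.48014431 0.12491332 0.02      ]
cell [ 0.58824955 -0.06527913  0.06      ]
pin [ 0.53439874 -0.08901481  0.09      ]
```

View pics/topA.png

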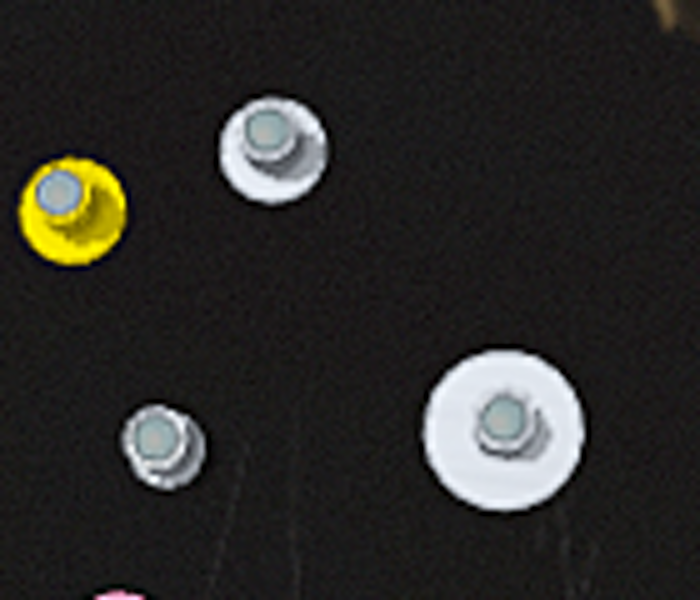

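View pics/topB.png

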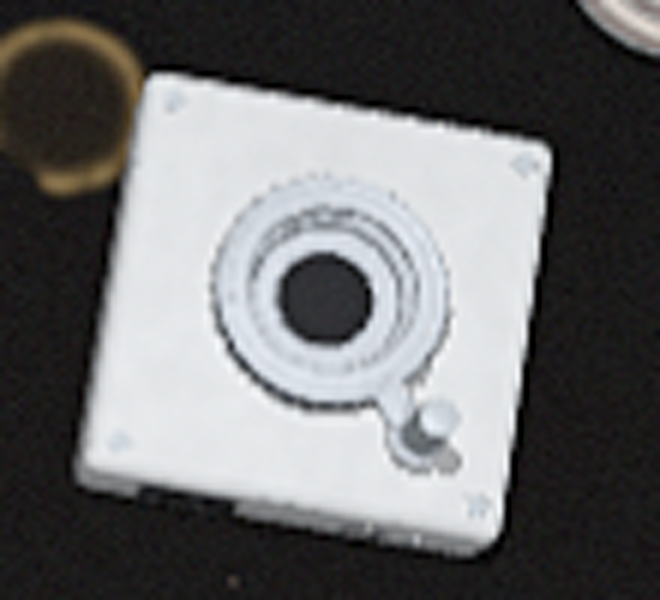

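View pics/scA.png

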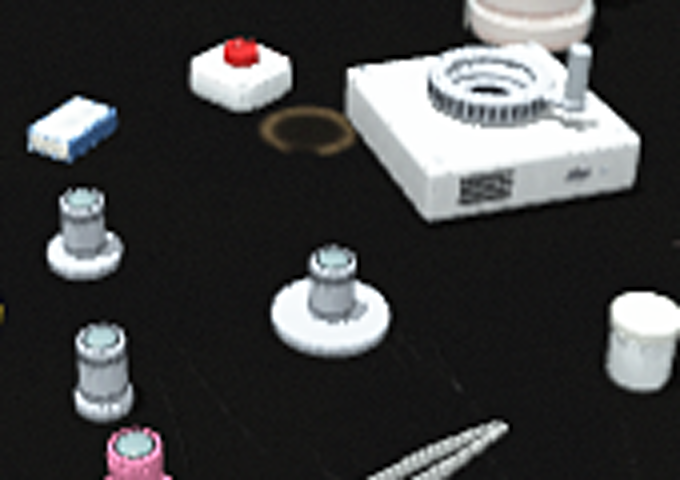

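```bash
cat > fit.py <<'E'
from rig import manip
from h import *
from scipy.optimize import least_squares
im=cv2.imread("pics/top0.png");c=manip.calibration("top")
# foot blob
g=cv2.cvtColor(im,cv2.COLOR_BGR2GRAY)
def edges_fit(x0,z,r,win,thr):
    """blob hull centroid vs. projected circle centroid"""
    u0,v0,u1,v1=win
    m=np.zeros_like(g);m[v0:v1,u0:u1]=(g[v0:v1,u0:u1]>thr)
    n,l,s,_=cv2.connectedComponentsWithStats(m); k=1+s[1:,4].argmax()
    cs=cv2.findContours((l==k).astype(np.uint8),0,1)[0]
    h=cv2.convexHull(max(cs,key=cv2.contourArea))
    mm=cv2.moments(h); e=cv2.fitEllipse(h)
    return e
e=edges_fit(None,0,0,(220,175,250,206),90);print(e)
p=unproj(c,e[0],.004);print("lens",p)
# cell hole
u0,v0,u1,v1=355,175,385,205
m=(g[v0:v1,u0:u1]<90).astype(np.uint8)
k=max(cv2.findContours(m,0,1)[0],key=cv2.contourArea);e2=cv2.fitEllipse(k);print(e2)
q=np.array(e2[0])+[u0,v0];Q=unproj(c,q,.046);print("cell",Q,)
E1=proj(c,circ(p[0],p[1],0.0,.023)),(0,255,0)
E2=proj(c,circ(p[0],p[1],0.042,.013)),(0,0,255)
L=[(proj(c,circ(Q[0],Q[1],.064,.041)),(0,255,0)),(proj(c,circ(Q[0],Q[1],.064,.030)),(0,0,255)),(proj(c,circ(Q[0],Q[1],.046,.0265)),(255,0,0)),(proj(c,circ(Q[0],Q[1],.056,.041)),(0,255,255))]
crop(im[:,:,::-1],(210,165,260,215),8,[E1,E2],name="pics/fA.png")
crop(im[:,:,::-1],(315,140,425,240),6,L,name="pics/fB.png")
s=cv2.imread("pics/scene0.png")[:,:,::-1];cs=manip.calibration("scene")
L=[(proj(cs,circ(*a)),b) for a,b in (((Q[0],Q[1],.064,.041),(0,255,0)),((Q[0],Q[1],.064,.030),(0,0,255)),((p[0],p[1],0,.023),(0,255,0)),((p[0],p[1],0.042,.013),(0,0,255)))]
crop(s,(225,180,395,300),4,L,name="pics/fC.png")
E
python3 fit.py; python3 -c "
import cv2,numpy as np
a=cv2.imread('pics/fA.png');b=cv2.imread('pics/fB.png');b=b[:,:];a=cv2.copyMakeBorder(a,0,200,0,0,cv2.BORDER_CONSTANT)[:600]
b=cv2.resize(b,(400,364));o=np.zeros((400,800,3),np.uint8);o[:,:400]=a[:400];o[:364,400:]=b;cv2.imwrite('pics/fAB.png',o)"
```

```text
((234.01019287109375, 189.6224822998047), (20.978471755981445, 21.16952896118164), 82.27528381347656)
lens [0.60810513 0.22526293 0.004     ]
((13.776877403259277, 14.30817699432373), (14.104756355285645, 14.600764274597168), 119.88143920898438)
cell [ 0.59100024 -0.06537964  0.046     ]
```

View pics/fAB.png

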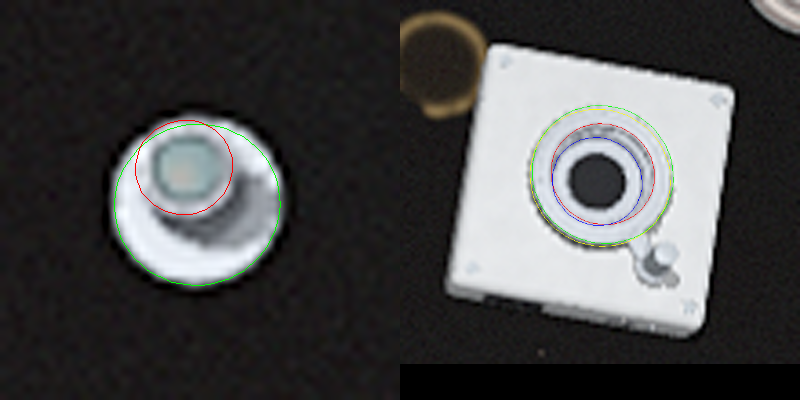

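View pics/fC.png

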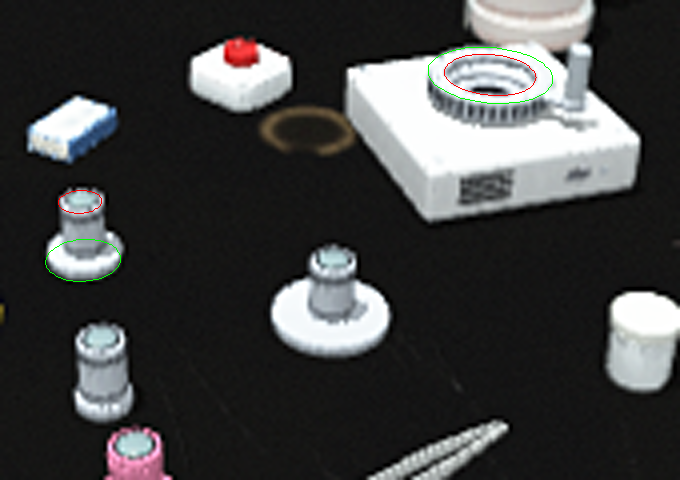

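Request:
send_rows(
  increments=[
    [0.65, 0, 0, 0, -0.145],
    [0.65, 0, 0, 0, -0.145],
    [0.65, 0, 0, 0, -0.144],
  ],
  squeeze=30,
)

```text
clock: 0.48
position: [0.242, 0.5212, 0.2308]
ee_rot: [0.0, 0.706, 0.709, -0.001]
contact_force: [0.7, -0.0, -0.3]
width: 0.0553
```

Request:
send_rows(
  increments=[
    [0.65, -0.035, 0.04, 0, 0],
    [0.65, -0.037, 0.046, 0, 0],
    [0.65, -0.037, 0.046, 0, 0],
    [0.65, -0.037, 0.046, 0, 0],
    [0.65, -0.037, 0.046, 0, 0],
    [0.65, -0.037, 0.046, 0.02, 0],
    [0.65, -0.037, 0.046, 0.03, 0],
    [0.65, 0, 0, 0, 0],
  ],
)

```text
clock: 1.48
position: [0.5568, 0.2628, 0.1795]
ee_rot: [-0.001, 0.709, 0.705, -0.003]
contact_force: [-0.7, 0.6, -0.1]
width: 0.0553
```

```bash
cat > wl.py <<'E'
from rig import manip
from h import *
import sys,json
n=sys.argv[1]
c=manip.calibration("wrist");im=manip.get_image("wrist")
np.save(f"pics/{n}.npy",im);json.dump({k:np.array(v).tolist() for k,v in c.items()},open(f"pics/{n}.json","w"))
circs=[tuple(map(float,a.split(","))) for a in sys.argv[2:]]
crop(im,(0,0,560,420),1.4,[(proj(c,circ(*a)),(0,255,0)) for a in circs],name=f"pics/{n}.png")
s=manip.get_state();print(s["clock"],s["position"],s["ee_rot"])
E
python3 wl.py w1 .607,.2245,0,.023 .607,.2245,.042,.013
```

```text
1.525 [0.55558252 0.2647012  0.18094479] [-0.00107028  0.70854727  0.70566031 -0.00177602]
```

View pics/w1.png

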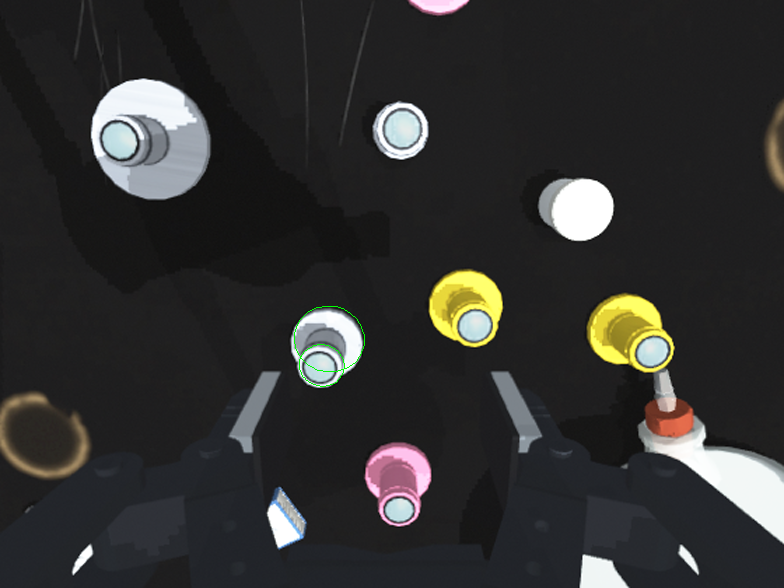

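The wrist view has the lens foot at about (327,342) and its top at (320,367) in the enlarged picture. Both match the model at (0.607, 0.2245).

Request:
send_rows(
  increments=[
    [0.65, -0.02, 0.026, 0.02, 0],
    [0.65, -0.02, 0.025, 0.03, 0],
    [0.65, 0, 0, 0.03, 0],
    [0.65, 0, 0, 0.02, 0],
    [0.65, 0, 0, 0, 0],
  ],
)

```text
clock: 2.15
position: [0.6043, 0.2273, 0.082]
ee_rot: [-0.001, 0.707, 0.707, -0.001]
contact_force: [0.0, -0.5, 0.7]
width: 0.0553
```

```bash
python3 wl.py w2 .607,.2245,0,.023 .607,.2245,.042,.013
```

```text
2.2 [0.60553311 0.22746652 0.08331725] [-3.57871944e-04  7.06908159e-01  7.07305244e-01 -1.35720870e-04]
```

View pics/w2.png

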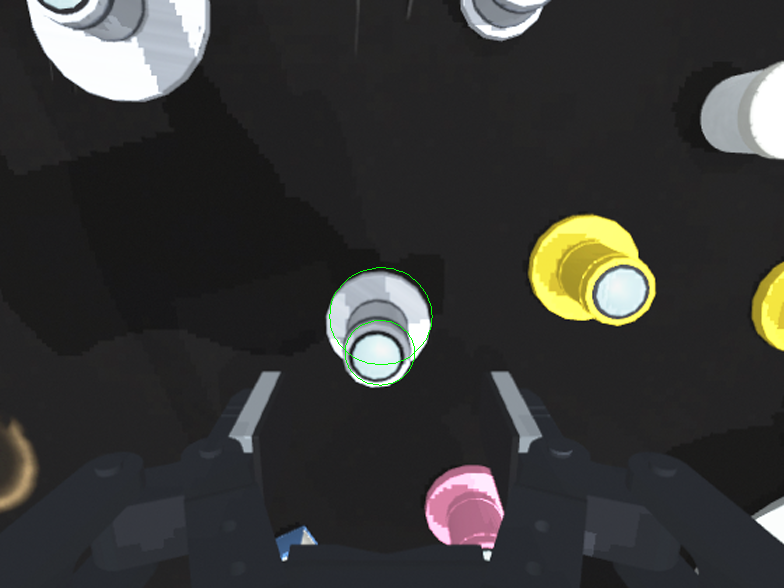

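Request:
send_rows(
  increments=[
    [0.65, -0.002, 0.001, 0.03, 0],
    [0.65, 0, 0, 0.025, 0],
    [0.65, 0, 0, 0.008, 0],
    [0.65, 0, 0, 0, 0],
  ],
)

```text
clock: 2.7
position: [0.6078, 0.2249, 0.0209]
ee_rot: [0.0, 0.707, 0.707, 0.001]
contact_force: [0.5, 0.4, -0.3]
width: 0.0552
```

Request:
send_rows(
  increments=[
    [0, 0, 0, 0, 0],
    [0, 0, 0, 0, 0],
    [0, 0, 0, 0, 0],
    [0, 0, 0, 0, 0],
    [0, 0, 0, 0, 0],
    [0, 0, 0, 0, 0],
  ],
  squeeze=45,
)

```text
clock: 3.45
position: [0.6085, 0.2247, 0.0216]
ee_rot: [0.001, 0.707, 0.707, 0.001]
contact_force: [-0.6, 1.6, 6.5]
width: 0.0242
```

Request:
send_rows(
  increments=[
    [0, 0, 0, -0.02, 0],
    [0, 0, 0, -0.04, 0],
    [0, 0, 0, -0.04, 0],
    [0, 0, 0, 0, 0],
  ],
)

```text
clock: 3.95
position: [0.6098, 0.2249, 0.1238]
ee_rot: [0.002, 0.707, 0.707, 0.003]
contact_force: [0.5, 0.1, -1.5]
width: 0.0244
```

```bash
python3 wl.py w3; python3 - <<'E'
from rig import manip
from h import *
im=manip.get_image("scene");crop(im,(150,100,400,300),3,name="pics/s3.png")
print(manip.get_state()["contact_force"],manip.get_state()["width"])
E
```

```text
4.0 [0.60815743 0.22445428 0.12142256] [0.00077796 0.70740609 0.70680562 0.00135504]
[ 0.91507332  0.16147999 -0.63721448] 0.024323231876995217
```

View pics/w3.png

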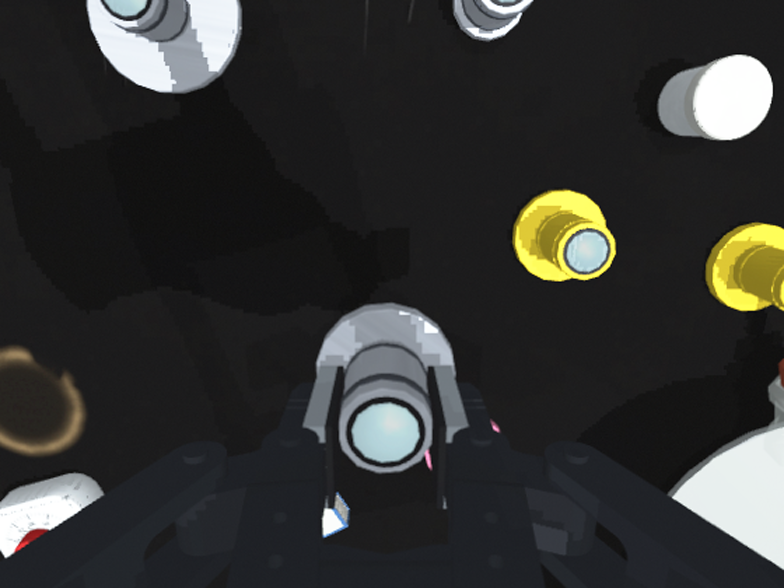

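View pics/s3.png

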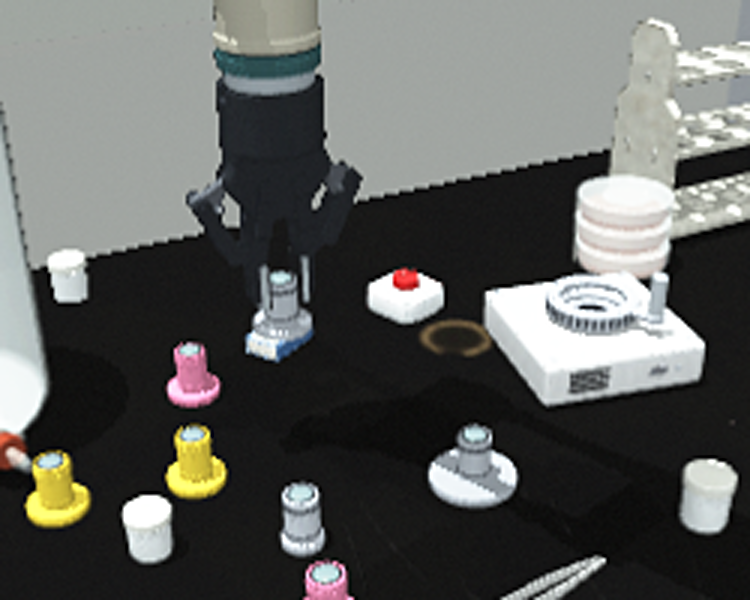

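Lens held upright: in the scene crop it hangs at (282,300). Next I'll move beside the unit for a better look at the cell.

Request:
send_rows(
  increments=[
    [0, -0.03, 0.005, -0.04, 0],
    [0, -0.035, 0.01, -0.03, 0],
    [0, -0.04, 0.01, 0, 0],
    [0, -0.04, 0.01, 0, 0],
    [0, -0.04, 0.01, 0, 0],
    [0, -0.04, 0.005, 0, 0],
    [0, -0.04, 0, 0, 0],
    [0, -0.03, 0, 0, 0],
  ],
)

```text
clock: 5.05
position: [0.6559, -0.0724, 0.1872]
ee_rot: [-0.002, 0.708, 0.706, -0.001]
contact_force: [-0.0, 0.4, -1.4]
width: 0.0241
```

Request:
send_rows(
  increments=[
    [0, 0, 0, 0, 0],
    [0, 0, 0, 0, 0],
  ],
)

```text
clock: 5.3
position: [0.6563, -0.07, 0.1883]
ee_rot: [-0.002, 0.707, 0.707, -0.0]
contact_force: [-0.3, 0.7, -0.9]
width: 0.0242
```

```bash
python3 wl.py w4 .59,-.066,.064,.041 .59,-.066,.064,.03 .59,-.066,.046,.0265
```

```text
5.35 [ 0.6565755  -0.06962064  0.18874444] [-1.26479537e-03  7.07178100e-01  7.07034251e-01 -3.20265898e-04]
```

View pics/w4.png

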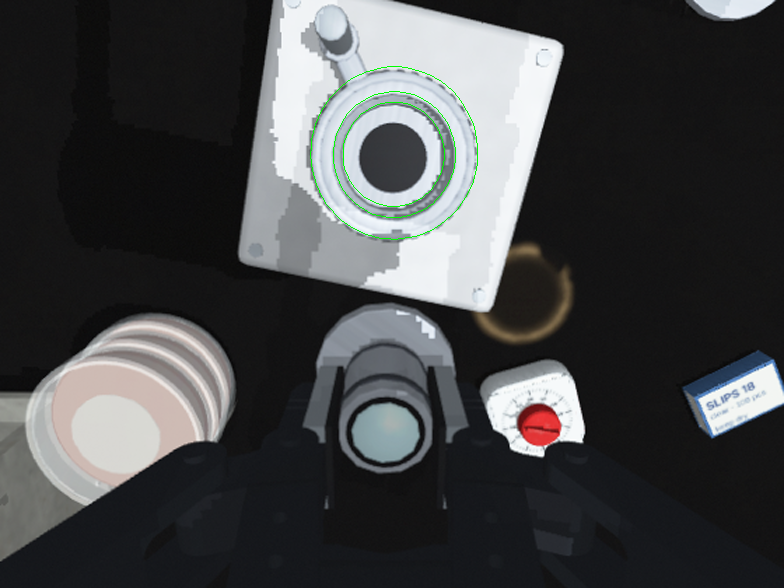

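```bash
python3 - <<'E'
from h import *
import json
c=json.load(open("pics/w4.json"));im=np.load("pics/w4.npy")
g=cv2.cvtColor(im,cv2.COLOR_RGB2GRAY)
u0,v0,u1,v1=248,80,315,145
m=(g[v0:v1,u0:u1]<90).astype(np.uint8)
k=max(cv2.findContours(m,0,1)[0],key=cv2.contourArea);e=cv2.fitEllipse(k);print(e)
h=np.array(e[0])+[u0,v0];Q=unproj(c,h,.046);print("cell",Q)
T=np.array([.6565,-.0697,.1885])
for dz in (.019,.021,.024):print(dz,[proj(c,T-[0,0,dz]).round(1)*1.4,proj(c,T-[0,0,dz-.042]).round(1)*1.4])
L=[(proj(c,circ(T[0]+a,T[1],z,r)),col) for a in (0,) for z,r,col in ((T[2]-.021,.023,(0,255,0)),(T[2]+.021,.013,(0,255,0)))]
# pin: top at height zt, radius .007 ; base
for zt in (.095,.1,.105):
    P=unproj(c,(331/1.4,20/1.4),zt); d=P-Q; print(zt,P,np.hypot(d[0],d[1]),np.degrees(np.arctan2(d[1],d[0])))
crop(im,(150,0,360,420),1.4*1.0,[((k_),col) for k_,col in L],name="pics/w4b.png")
crop(im,(200,0,340,60),5,name="pics/w4c.png")
E
```

```text
((32.1484260559082, 32.14196014404297), (46.497188568115234, 48.42051696777344), 4.138782978057861)
cell [ 0.59097638 -0.06641494  0.046     ]
0.019 [array([[387.8 , 369.88]]), array([[389.06, 437.64]])]
0.021 [array([[387.8 , 367.36]]), array([[389.06, 433.44]])]
0.024 [array([[387.8 , 363.72]]), array([[388.92, 427.42]])]
0.095 [ 0.53542571 -0.09213893  0.095     ] 0.061217648423045744 -155.15244337687133
0.1 [ 0.53644664 -0.09168664  0.1       ] 0.06010117393597554 -155.13473135575492
0.105 [ 0.53746757 -0.09123435  0.105     ] 0.05898470540979641 -155.1163488229379
```

View pics/w4b.png

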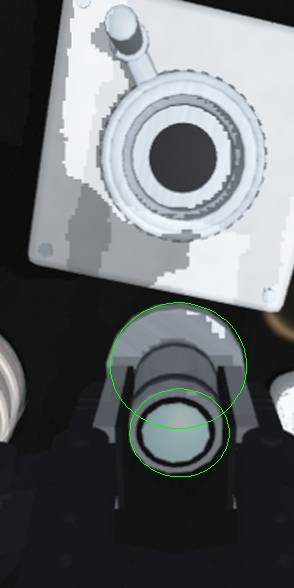

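View pics/w4c.png

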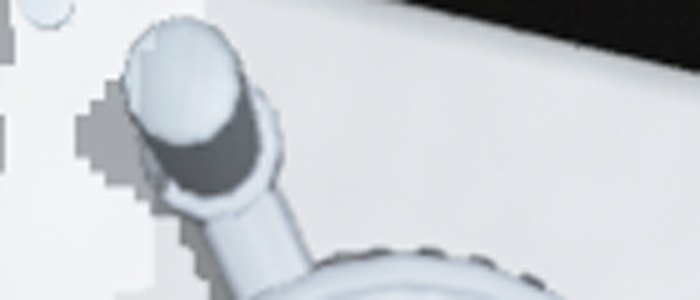

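Request:
send_rows(
  increments=[
    [0, 0.001, -0.02, 0, 0],
    [0, 0.0015, -0.025, 0.02, 0],
    [0, 0.0015, -0.0205, 0.03, 0],
    [0, 0, 0, 0.03, 0],
    [0, 0, 0, 0, 0],
    [0, 0, 0, 0, 0],
  ],
)

```text
clock: 6.1
position: [0.5927, -0.0661, 0.1109]
ee_rot: [0.001, 0.707, 0.707, 0.001]
contact_force: [0.0, -0.1, -0.8]
width: 0.0247
```

```bash
python3 wl.py w5 .591,-.0664,.064,.041 .591,-.0664,.064,.03
```

```text
6.15 [ 0.59308414 -0.06638878  0.11135462] [0.00112894 0.70711916 0.707093   0.00083391]
```

View pics/w5.png

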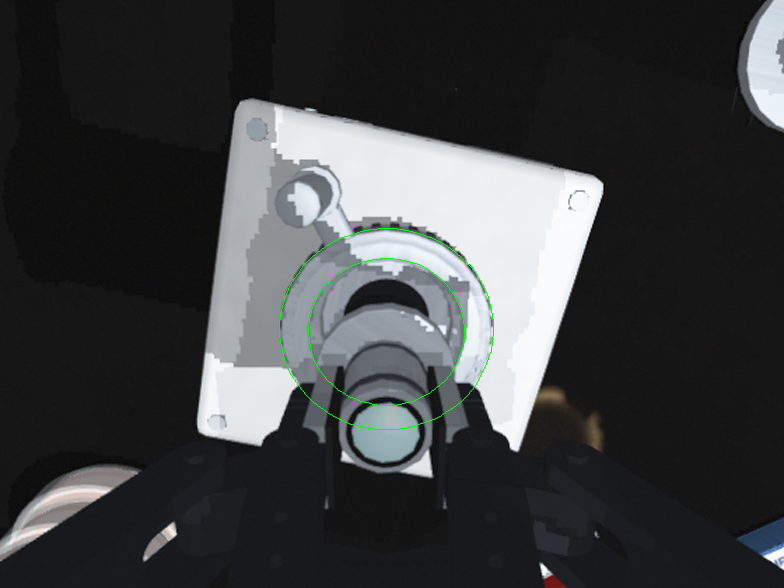

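The overlay agrees with the ring, so I'm descending gently.

Request:
send_rows(
  increments=[
    [0, 0, -0.0015, 0.015, 0],
    [0, 0, 0, 0.012, 0],
    [0, 0, 0, 0.006, 0],
    [0, 0, 0, 0.004, 0],
    [0, 0, 0, 0.002, 0],
    [0, 0, 0, 0, 0],
  ],
)

```text
clock: 6.9
position: [0.5903, -0.0667, 0.071]
ee_rot: [0.0, 0.707, 0.707, 0.0]
contact_force: [0.4, 0.2, -1.6]
width: 0.0243
```

```bash
python3 wl.py w6; python3 -c "
from rig import manip
print(manip.get_state()['contact_force'],manip.get_state()['position'])"
```

```text
6.95 [ 0.59038249 -0.06670621  0.07118194] [1.93389793e-04 7.07387026e-01 7.06826378e-01 1.71033427e-04]
[-0.57090738  0.37200409 -1.86904303] [ 0.59038249 -0.06670621  0.07118194]
```

View pics/w6.png

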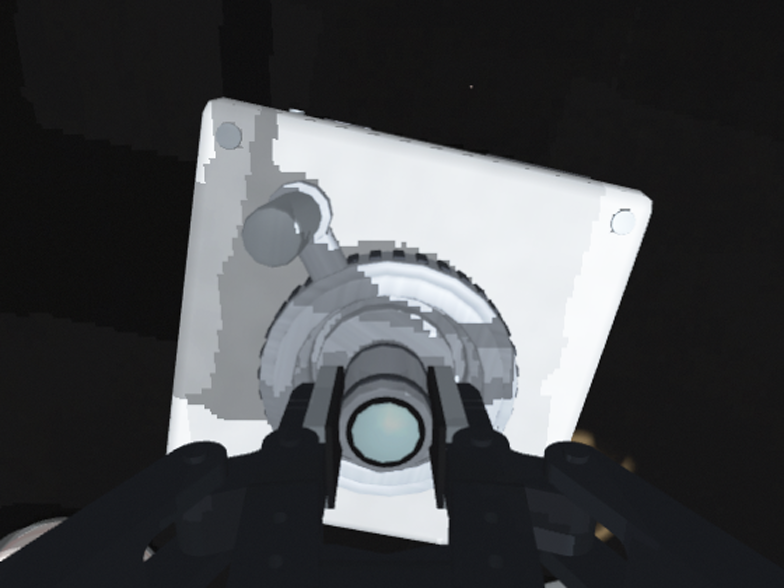

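Inside the ring with no contact yet. I'll go down in 1 mm steps.

Request:
send_rows(
  increments=[
    [0, 0, 0, 0.0015, 0],
    [0, 0, 0, 0.001, 0],
    [0, 0, 0, 0.001, 0],
    [0, 0, 0, 0, 0],
  ],
)

```text
clock: 7.45
position: [0.5901, -0.0666, 0.0676]
ee_rot: [-0.0, 0.707, 0.707, 0.0]
contact_force: [-0.6, 0.3, 0.4]
width: 0.0246
```

Request:
send_rows(
  increments=[
    [0, 0, 0, 0.001, 0],
    [0, 0, 0, 0, 0],
  ],
)

```text
clock: 7.7
position: [0.5902, -0.0667, 0.0676]
ee_rot: [0.0, 0.707, 0.707, 0.0]
contact_force: [-2.8, 0.3, 6.8]
width: 0.0243
```

Seat contact at 6.8 N with the TCP at the expected height. I'll release and rise.

Request:
send_rows(
  increments=[
    [0.5, 0, 0, 0, 0],
    [0.5, 0, 0, 0, 0],
    [0.5, 0, 0, 0, 0],
    [0.5, 0, 0, 0, 0],
  ],
)

```text
clock: 8.2
position: [0.5902, -0.0667, 0.0663]
ee_rot: [-0.0, 0.707, 0.707, -0.0]
contact_force: [0.1, 0.1, 0.3]
width: 0.0428
```

Request:
send_rows(
  increments=[
    [0.5, 0, 0, -0.02, 0],
    [0.5, 0, 0, -0.03, 0],
    [0.5, 0, 0.02, -0.03, 0],
    [0.5, 0, 0.03, -0.01, 0],
    [0.5, 0, 0, 0, 0],
    [0.5, 0, 0, 0, 0],
  ],
)

```text
clock: 8.95
position: [0.6389, -0.0665, 0.1556]
ee_rot: [-0.001, 0.707, 0.707, -0.001]
contact_force: [-0.5, -0.2, 0.0]
width: 0.0426
```

```bash
python3 wl.py w7 .591,-.0664,.046,.023 .591,-.0664,.088,.013 .5365,-.0917,.1,.007; python3 - <<'E'
from rig import manip
from h import *
im=manip.get_image("scene");crop(im,(300,150,420,250),6,name="pics/s7.png")
E
```

```text
9.0 [ 0.63862765 -0.06647592  0.15542742] [-0.00128344  0.70739268  0.70681912 -0.00082523]
```

View pics/w7.png

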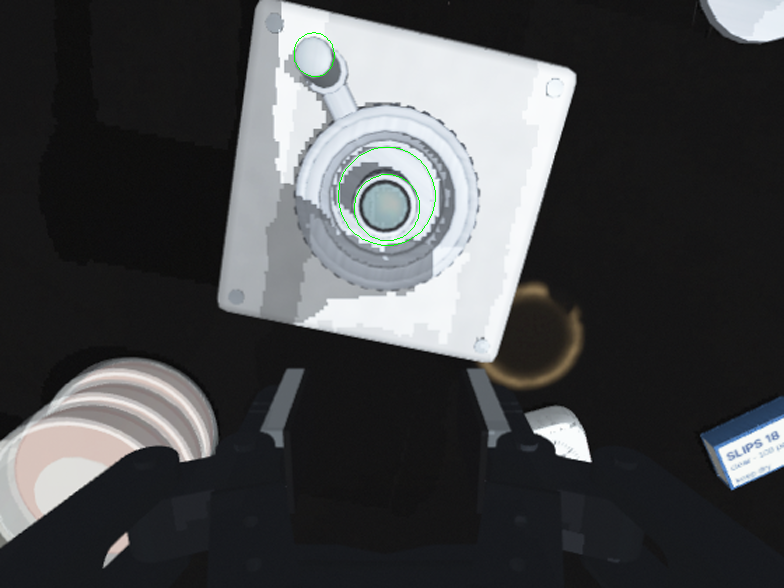

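View pics/s7.png

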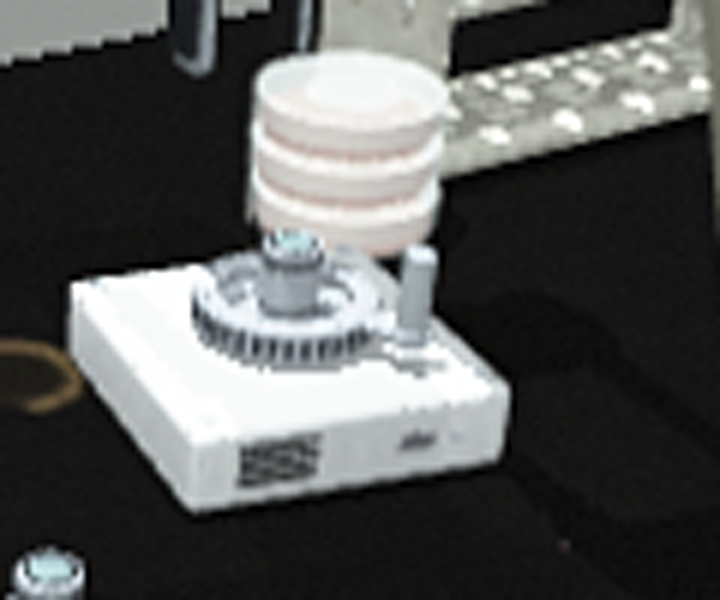

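The lens is seated: its top is at (386,206) and the foot is inside the bore. The pin top is at (314,57), i.e. about (0.537, -0.092, 0.10). Now over the pin.

Request:
send_rows(
  increments=[
    [0.5, -0.01, -0.035, 0, 0.13],
    [0.5, -0.003, -0.035, 0, 0.13],
    [0.5, -0.001, -0.034, 0, 0],
    [0.5, 0, 0, 0, 0],
    [0.5, 0, 0, 0, 0],
  ],
)

```text
clock: 9.68
position: [0.5371, -0.0674, 0.1566]
ee_rot: [0.0, 0.793, 0.609, 0.0]
contact_force: [-0.1, -0.9, -0.1]
width: 0.0425
```

```bash
cat > tgt.py <<'E'
from rig import manip
import numpy as np,sys
from scipy.spatial.transform import Rotation as R
s=manip.get_state();w,x,y,z=s["ee_rot"];r=R.from_quat([x,y,z,w])
t=np.array(list(map(float,sys.argv[1:4])))
print(s["position"],"xdir",np.degrees(np.arctan2(*r.as_matrix()[1::-1,0])),"tool shift",r.inv().apply(t-s["position"]).round(4))
E
python3 tgt.py .537 -.0917 .072; python3 wl.py w8 .537,-.0917,.1,.007
```

```text
[ 0.53712687 -0.06740261  0.15663942] xdir 75.05440043543905 tool shift [-0.0235  0.0061  0.0846]
9.725 [ 0.53759592 -0.06750221  0.15657217] [3.84039008e-04 7.93072005e-01 6.09127675e-01 3.51013479e-04]
```

View pics/w8.png

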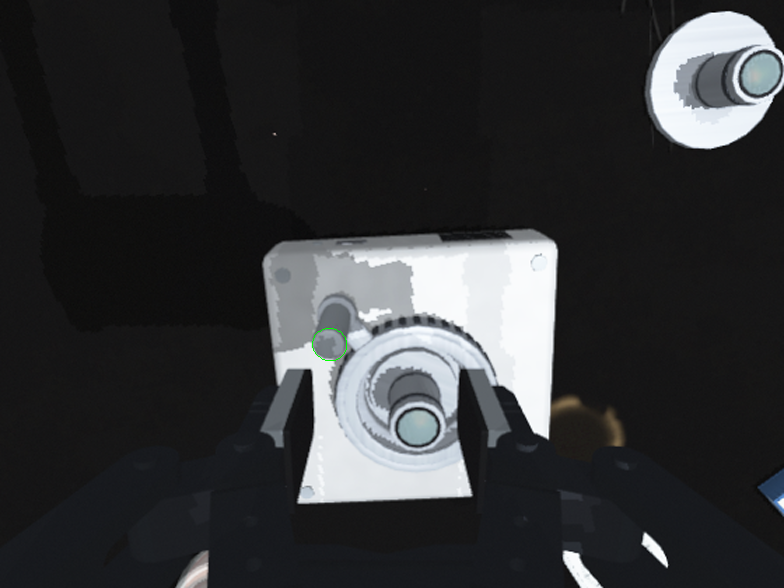

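Request:
send_rows(
  increments=[
    [0.5, -0.0235, 0.006, 0, 0],
    [0.5, 0, 0, 0.02, 0],
    [0.5, 0, 0, 0.02, 0],
    [0.5, 0, 0, 0, 0],
  ],
)

```text
clock: 10.22
position: [0.5363, -0.0915, 0.1149]
ee_rot: [-0.001, 0.793, 0.609, -0.001]
contact_force: [0.6, 0.0, -0.7]
width: 0.0425
```

```bash
python3 tgt.py .537 -.0917 .073; python3 wl.py w9 .537,-.0917,.1,.007
```

```text
[ 0.5362754  -0.09147918  0.11485885] xdir 75.05053237659087 tool shift [-0.      0.0009  0.0419]
10.275 [ 0.5370223  -0.09163908  0.11589987] [-5.41911841e-04  7.93043019e-01  6.09165298e-01 -3.40255980e-04]
```

View pics/w9.png

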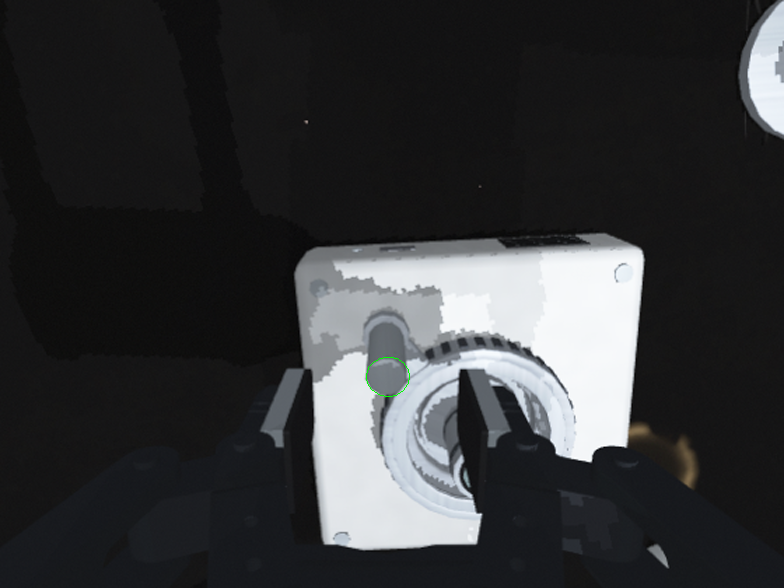

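Request:
send_rows(
  increments=[
    [0.4, 0, 0, 0, 0],
    [0.4, 0, 0, 0.02, 0],
    [0.4, 0, 0, 0.015, 0],
    [0.4, 0, 0, 0.006, 0],
    [0.4, 0, 0, 0, 0],
  ],
)

```text
clock: 10.9
position: [0.5366, -0.0915, 0.0752]
ee_rot: [-0.0, 0.793, 0.609, -0.0]
contact_force: [-0.1, -0.3, -0.0]
width: 0.0343
```

Request:
send_rows(
  increments=[
    [0, 0, 0, 0, 0],
    [0, 0, 0, 0, 0],
    [0, 0, 0, 0, 0],
    [0, 0, 0, 0, 0],
    [0, 0, 0, 0, 0],
  ],
  squeeze=20,
)

```text
clock: 11.52
position: [0.5371, -0.0916, 0.0758]
ee_rot: [0.0, 0.793, 0.609, 0.0]
contact_force: [0.1, -0.3, 1.6]
width: 0.0132
```

```bash
python3 wl.py w10; python3 - <<'E'
from rig import manip
from h import *
s=manip.get_state();print(s["contact_force"],s["width"])
p0=np.array([.537,-.0917]);C=np.array([.591,-.0664])
d=s["position"][:2]-C;print(np.hypot(*d),np.degrees(np.arctan2(d[1],d[0])))
xh=np.array([np.cos(np.radians(75)),np.sin(np.radians(75))]);yh=np.array([xh[1],-xh[0]])
d=p0-C;d=d/np.hypot(*d)*.06;a0=np.arctan2(d[1],d[0])
A=a0-np.arange(0,1.51,.1);P=np.c_[np.cos(A),np.sin(A)]*.06
for a,k in zip(np.arange(.1,1.6,.1),np.diff(P,axis=0)):print(round(a,1),(k@xh*1e3).round(2),(k@yh*1e3).round(2))
E
```

```text
11.575 [ 0.53707817 -0.09164494  0.07582668] [3.58867486e-04 7.93065988e-01 6.09135529e-01 3.43107114e-04]
[-0.45500934 -0.20522661  2.30270018] 0.013178199741664145
0.05953881299278164 -154.91210700232867
0.1 4.77 -3.63
0.2 5.11 -3.13
0.3 5.4 -2.61
0.4 5.63 -2.06
0.5 5.81 -1.48
0.6 5.93 -0.9
0.7 5.99 -0.3
0.8 5.99 0.3
0.9 5.93 0.9
1.0 5.81 1.48
1.1 5.63 2.06
1.2 5.4 2.61
1.3 5.11 3.14
1.4 4.77 3.63
1.5 4.39 4.09
```

View pics/w10.png

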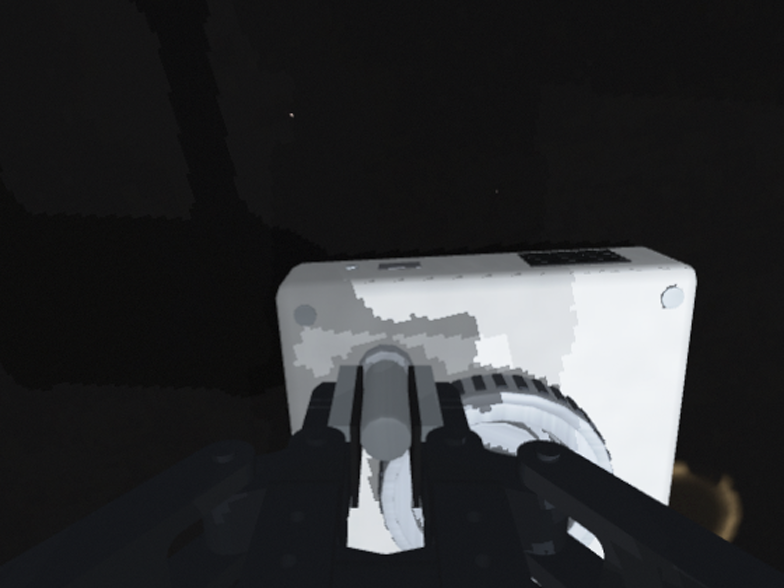

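The pin is held between the pads (width 13 mm). Now the first part of the arc.

Request:
send_rows(
  increments=[
    [0, 0.0048, -0.0036, 0.0003, 0],
    [0, 0.0051, -0.0031, 0.0003, 0],
    [0, 0.0054, -0.0026, 0.0003, 0],
    [0, 0.0056, -0.0021, 0.0003, 0],
    [0, 0.0058, -0.0015, 0.0003, 0],
    [0, 0, 0, 0, 0],
  ],
)

```text
clock: 12.32
position: [0.5287, -0.0624, 0.074]
ee_rot: [-0.001, 0.793, 0.609, -0.002]
contact_force: [-4.2, -3.2, 5.8]
width: 0.013
```

```bash
cat > chk.py <<'E'
from rig import manip
from h import *
s=manip.get_state();print(s["contact_force"],s["width"],s["position"])
d=s["position"][:2]-np.array([.591,-.0664]);print(np.hypot(*d),np.degrees(np.arctan2(d[1],d[0])))
im=manip.get_image("scene");crop(im,(300,150,420,250),6,name="pics/sc.png")
E
python3 chk.py
```

```text
[-4.22717218 -3.23547716  5.78051469] 0.012982620130633412 [ 0.52871186 -0.06239791  0.07400435]
0.062416574706830374 176.3237267866076
```

View pics/sc.png

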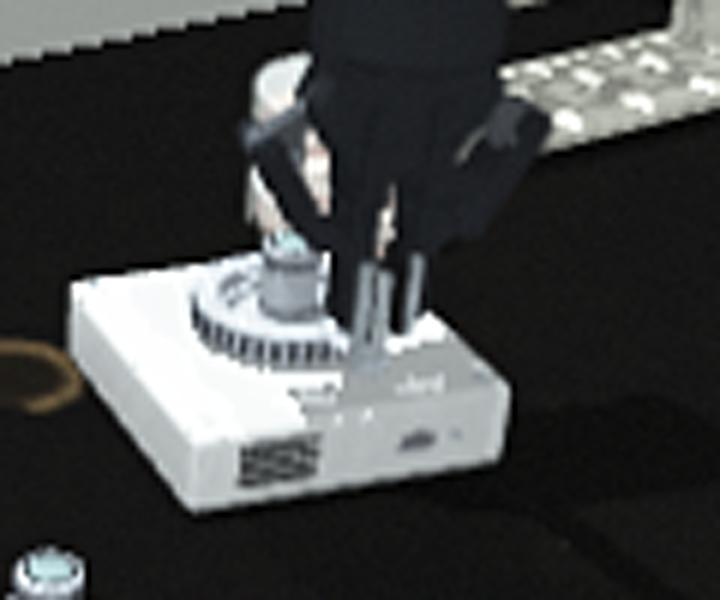

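Request:
send_rows(
  increments=[
    [0, 0.0058, -0.0015, 0.0003, 0],
    [0, 0.006, -0.0008, 0.0003, 0],
    [0, 0.006, 0.0002, 0.0003, 0],
    [0, 0.0059, 0.0009, 0.0003, 0],
    [0, 0.0058, 0.0015, 0.0003, 0],
    [0, 0, 0, 0, 0],
  ],
)

```text
clock: 13.12
position: [0.5389, -0.0334, 0.0724]
ee_rot: [-0.0, 0.793, 0.609, -0.0]
contact_force: [-2.3, -1.7, 3.1]
width: 0.013
```

```bash
python3 chk.py
```

```text
[-2.26230322 -1.71545273  3.12595102] 0.012990134517701594 [ 0.53894351 -0.03339069  0.07236242]
0.06164002444919171 147.62098683265802
```

Request:
send_rows(
  increments=[
    [0, 0.0056, 0.002, 0.0003, 0],
    [0, 0.0054, 0.0026, 0.0003, 0],
    [0, 0.0051, 0.0031, 0.0003, 0],
    [0, 0, 0, 0, 0],
  ],
)

```text
clock: 13.68
position: [0.5517, -0.0202, 0.0715]
ee_rot: [0.0, 0.793, 0.609, 0.001]
contact_force: [0.5, -3.0, 1.6]
width: 0.0133
```

```bash
python3 chk.py
```

```text
[ 0.45379697 -3.01021735  1.58143457] 0.013310997378240232 [ 0.55165106 -0.02023731  0.07153079]
0.06065750533042188 130.4441763909121
```

Request:
send_rows(
  increments=[
    [0, 0.0025, 0.0017, 0.0001, 0],
    [0, 0.0024, 0.0018, 0.0001, 0],
    [0, 0, 0, 0, 0],
  ],
)

```text
clock: 14.1
position: [0.5548, -0.0173, 0.0712]
ee_rot: [0.0, 0.793, 0.609, -0.001]
contact_force: [-1.9, -5.7, 2.9]
width: 0.0131
```

```bash
python3 chk.py
```

```text
[-1.8743485  -5.718945    2.89307007] 0.013147162909895548 [ 0.55484475 -0.01733816  0.07124728]
0.06094478044719782 126.38769854235295
```

Request:
send_rows(
  increments=[
    [0, 0.0024, 0.0019, 0.0001, 0],
    [0, 0.0015, 0.0013, 0, 0],
    [0, 0, 0, 0, 0],
  ],
)

```text
clock: 14.52
position: [0.5561, -0.0162, 0.0708]
ee_rot: [-0.0, 0.792, 0.61, -0.004]
contact_force: [-7.2, -11.2, 5.4]
width: 0.0132
```

```bash
python3 chk.py
```

```text
[ -7.23924068 -11.21319156   5.41620678] 0.013161094083767089 [ 0.5560542  -0.01624564  0.07079506]
0.061128299404329664 124.86742699555495
```

It has hit the stop: force rose to 13 N and motion ended. I'll ease off the load, open and rise.

Request:
send_rows(
  increments=[
    [0, -0.0018, -0.0015, 0, 0],
    [0.35, 0, 0, 0, 0],
    [0.35, 0, 0, 0, 0],
    [0.35, 0, 0, 0, 0],
    [0.35, 0, 0, -0.02, 0],
    [0.35, 0, 0, -0.03, 0],
    [0.35, 0, 0, -0.04, 0],
    [0.35, 0, 0.03, -0.02, 0],
  ],
)

```text
clock: 15.58
position: [0.5861, -0.0217, 0.1838]
ee_rot: [0.0, 0.793, 0.61, 0.001]
contact_force: [0.6, -1.5, -0.7]
width: 0.0298
```

Request:
send_rows(
  increments=[
    [0.35, 0, 0.04, 0, 0],
    [0.35, 0, 0.02, 0, 0],
    [0.35, 0, 0, 0, 0],
    [0.35, 0, 0, 0, 0],
  ],
)

```text
clock: 16.08
position: [0.6433, -0.0376, 0.1808]
ee_rot: [-0.001, 0.793, 0.609, -0.001]
contact_force: [0.2, 0.7, 0.2]
width: 0.0298
```

```bash
python3 chk.py; python3 wl.py w11 .591,-.0664,.088,.013 .5563,-.0172,.096,.007 .591,-.0664,.06,.041
```

```text
[0.22199032 0.65916064 0.18006734] 0.029790301455191147 [ 0.64326924 -0.03761049  0.18077989]
0.05967335579224143 28.84565136099073
16.175 [ 0.64326739 -0.03769549  0.18123935] [-4.86095941e-04  7.92952631e-01  6.09283039e-01 -2.60912595e-04]
```

View pics/w11.png

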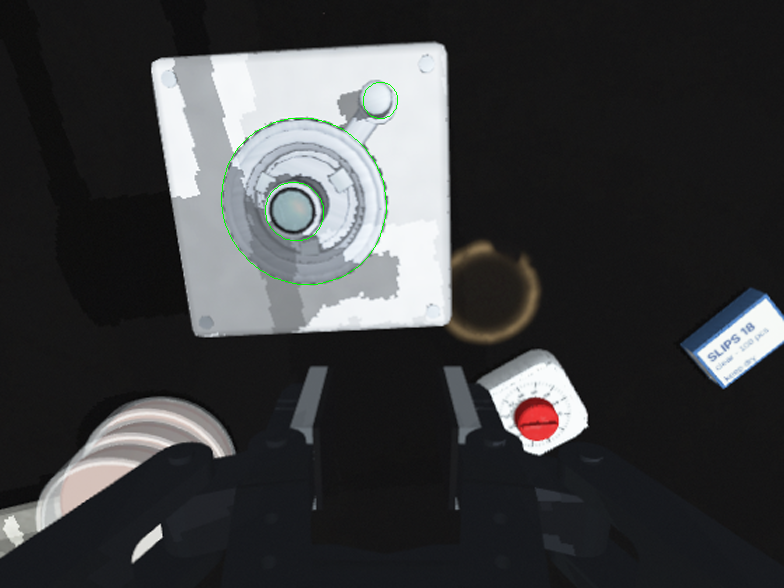

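View pics/sc.png

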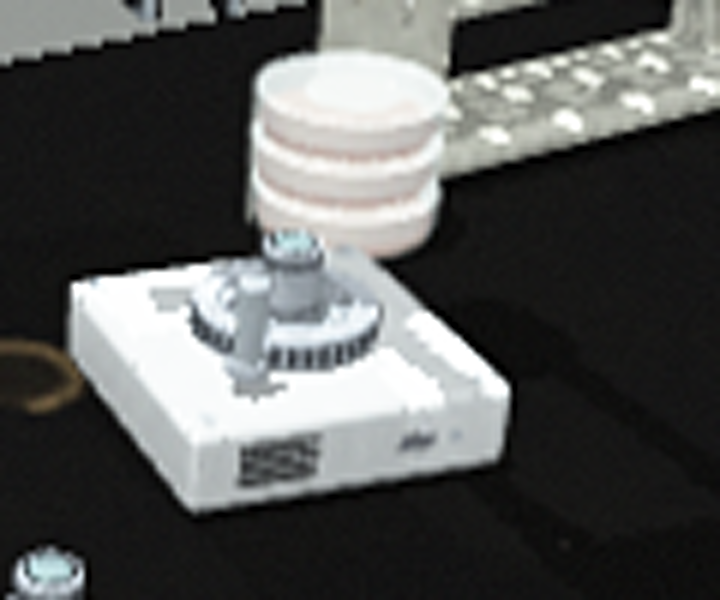

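The final view shows the pin at (376,98), on the left side and within about 2 mm of where the stop put it. A claw is over the foot, the lens top at (293,209) is on the axis, and the gripper is clear. Handing in.

```bash
python3 -c "
from rig import manip
print(manip.sign_off())"
```

```text
the job is handed in; nothing more can be done
None
```

The lens with the middle-sized foot is standing in the cell, and the retaining ring is screwed down to its stop. I handed the job in at about 16 s of the 53 s allowed; the hand-in gives no verdict.

- **Lens:** I gripped it by the neck and lowered it until it touched the seat, at 6.8 N with the tool at the expected height. The last wrist picture shows its top on the cell axis to within about 1–2 mm.
- **Ring:** I turned the pin clockwise until it stopped moving and the side force rose to about 13 N. The pin went round about 1.37–1.4 rad. After I let go, the picture shows it at the left, within about 2 mm of the stop, with a claw over the foot.
- **Clear at the end:** the gripper is open and away from everything, reading about 0 N.

**Checks that disagreed:**
- The gripper read 24 mm on the 26 mm neck and 13 mm on the 14 mm pin.
- The tool's radius during the turn read 61–62 mm instead of 60 mm.

I took both for small measuring or calibration errors.

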